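# Show the unread slide to the label reader

### The job

Clear the label reader: first take the vial off its pad, stand it fully down in an empty hole of the vial rack and let go of it. Then, of the two slides on the dark bench mat, pick up the one that lies label up and finish while holding it level, still label up, in the reader's view: its notched frosted end about 10 cm above the middle of the pad and pointing straight at the reader's camera. The program ends with the slide held still in the gripper, not put down; leave the other slide and everything else where it is.

Things in the scene. Friction and masses are not known exactly. Their poses are not given: they have to be found in the camera images.
- pad (a point): Centre of the top of the label reader's pad: dark rubber square of 80 mm, 12 mm above the bench, on a fixed white base plate 120 mm wide, from 60 mm before to 150 mm behind this point. x points level from the pad to the black camera, z up. Camera and its column: 80 to 160 mm along x from here, 60 mm wide, up to 150 mm above the bench.
- vial_center (a point): Centre (half-way up) of the loose vial that stands upright on the reader's pad: clear glass cylinder with white cap, one diameter of 22 mm throughout, 75 mm tall, 25 g. z is along the vial, towards the cap. It stands within about 15 mm of the pad's centre.
- rack_hole0 (a point): Mouth centre (top face) of an empty hole, the end one of the row, in the fixed white vial rack, 172 x 60 x 36 mm high: four round holes of 27 mm, 40 mm apart in one row along x (hole0 at the -x end), each 28 mm deep (floor 8 mm above the bench). z up. A vial fully down has its centre 9.5 mm above the mouth.
- rack_hole2 (a point): Mouth centre (top face) of the other empty hole, third in the row, between the two vials in the rack. Same size and axes as rack_hole0; either empty hole will do.
- slide_center (a point): Centre of the label-up slide: clear, 75.5 long (x) x 25.5 wide (y) x 7 mm thick, 24 g, flat on a thin dark mat flush with the bench, any yaw. Both ends frosted white alike over 19 mm. The label end (+x) has a 7 mm square notch in one corner; z points out of the label face: label up means, seen from above with the notched end away from you, the notch is at your right (-y).
- slide_label (a point): Middle of the slide's notched, frosted label end: 28 mm from slide_center along +x, half-way through the thickness; same axes as slide_center.
- spent_center (a point): Centre of the other slide, already read and lying label down, to be left alone: same size and look, but seen from above with the notched end away from you its notch is at the left. Here x points to the notched end and z up. The two slides swap places at random; their centres are at least 110 mm apart.
- vial_b_center (a point): Centre of a vial like the one on the pad, standing in the second hole of the rack; stays there.
- vial_c_center (a point): Centre of a vial like the one on the pad, standing in the fourth hole of the rack; stays there.
- beaker: Glass beaker, 70 mm across, 90 mm tall, loose on the bench; origin at the centre of its underside. Bystander.
- petri: Closed petri dish, 60 mm across, 13 mm high, loose; origin at the centre of its underside. Bystander.
- wellplate: Clear well plate, 86 x 128 x 15 mm, loose; origin at the centre of its underside. Bystander.
- marker: Marker pen lying on the bench, 135 mm long (its x), 14 mm high, loose; origin under its middle. Bystander.
- pipette: Hand pipette lying on the bench, 230 mm long (its x), 50 mm wide, 26 mm high, loose; origin under its grip. Bystander.

How it is judged:
By the outcome, as a careful person would: the job done as asked, in the order asked, and still so for the second after the job is handed in, while the arm keeps its last pose, push and grip.
It also fails if it takes over 61 s, if anything falls off the work surface, if the arm or the gripper's body presses on something with over 40 N, if the wrist force passes 120 N, or if a joint passes its speed limit or range.

### The arm

A 6-joint arm with a two-finger parallel gripper is mounted at the origin on the work surface. World frame = base frame: x ahead of the robot, y to its left, z up, the work surface at z = 0. Lengths are in m, angles in rad, forces in N, time in s.
With the tool pointing down it reaches from about 0.35 to 0.8 m from the base axis. Payload 7.3 kg.
Tool frame: the origin (TCP) lies between the finger pads; the fingertips stand 25 mm ahead of it and the grasp point (between the pads) lies 6 mm ahead of it (r.tip_extent is the distance from the TCP to the fingertips, in m); z points along the fingers, y is the line along which they close (so a half turn about z gives the same grasp; the last joint's range is limited). The gripper opens to 85 mm and grips with 20 to 120 N. Pads are 22 mm wide; open, the fingers measure 114 mm over their backs; the gripper's body (76 mm by 85 mm) begins 54 mm behind the grasp point. The pads swing forward as they close: fully open they stand 13 mm farther back than shut.
Start: joints at [1.156, 0.342, 1.524, -0, 1.275, -0.146], TCP at [0.139, 0.506, 0.256] pointing down, gripper open.
Joint ranges: [-2.53, 2.53], [-0.77, 2.02], [0.04, 2.7], [-1, 4.14], [0.28, 2.66], [-3.11, 3.11]. Speed limits (rad/s): [2.57, 2.57, 3.14, 3.14, 3.14, 3.14].

### API

Orientations are given as a unit quaternion [x, y, z, w].
In Python, from workcell import r, command_gripper, optics gives the robot as it stands. The module is installed in compiled form; this text tells all that it offers. Calls block until the motion is done:
- r.reach(position, orientation): joint-space move of the TCP to a pose.
- r.move_straight(position, orientation=None, speed=0.15, max_force=None): straight line of the TCP; orientation=None keeps the orientation; speed is the mean speed in m/s. With max_force (N) it stops when the force on the tool has changed by that much, and returns True; else False.
- r.movej(angles): joint-space move.
- command_gripper(opening, force=None): finger opening in m; force is the grip in N (None keeps the last); returns when the fingers have stopped.
- r.hold(seconds).
- r.solve_ik(position, orientation): joint angles nearest the present ones, or None.
- r.read_state(): the state.
- optics.get_image(name): name is "scene" or "top" or "wrist"; returns (picture, depth): 420x560x3 uint8, red, green, blue; 420x560 float32, m along the optical axis (not along the pixel's ray), 0 where there is no reading.
- optics.camera_model(name): a dict with "K" (3x3 intrinsics, pixels), "R" (3x3) and "t" (3): a world point X has camera coordinates R X + t; the wrist camera has in their place "tool_from_camera" (4x4, takes a point from camera to tool coordinates, whose origin is the TCP and whose axes are the flange's). Camera axes: x right, y down, z forward; pixel columns grow to the right and rows downward; lengths in m; the calibration is good to about 2 mm. A picture is of the moment at which its call begins: read the wrist's pose just before it. camera_model takes no time and is no camera call.
A pose or a line that the arm cannot do raises r.PlanningError and nothing moves.
- r.finish_job(): hands the job in; it is judged then, once.
The state is a dict: "time_s": time; "joint_positions": joint angles; "dq": joint speeds; "tau": joint torques, N m; "eef_pos": TCP position; "eef_rot": TCP orientation; "contact_force": force on the tool from outside, world axes, zero at the start; "torque": the same for the moment, N m; "grip_width": finger opening in m; "grip_force": force on a finger pad.
Only numpy, scipy, OpenCV 4.12 (cv2) and the standard library are available. Lean on these libraries where they do the work, as an engineer would, in place of code of your own. Each camera call takes 0.05 s, during which the arm holds its last target. There are 200 camera calls.

## Working session

There is one attempt and no reset: what is moved stays moved. The work goes in short steps, each a Python script; the robot and the scene stay as the last script left them, time stands still between calls to the robot, and variables do not carry over. Pictures are saved under pics/ and viewed, at most 10 in all, crops included, and the job is handed in when it is done.

```bash
mkdir -p pics
cat > h.py <<'E'
import numpy as np, cv2
from scipy.spatial.transform import Rotation as Rn
from workcell import r, command_gripper, optics
def grab(n):
    s=r.read_state(); p,d=optics.get_image(n); m=optics.camera_model(n)
    K=np.array(m["K"])
    if "R" in m: R=np.array(m["R"]).T; c=-R@np.array(m["t"])
    else:
        T=np.eye(4);T[:3,:3]=Rn.from_quat(s["eef_rot"]).as_matrix();T[:3,3]=s["eef_pos"]
        T=T@np.array(m["tool_from_camera"]);R=T[:3,:3];c=T[:3,3]
    return p,d,K,R,c
def onplane(uv,z,K,R,c):
    uv=np.atleast_2d(uv).astype(float); v=np.c_[uv,np.ones(len(uv))]@np.linalg.inv(K).T@R.T
    return c+v*((z-c[2])/v[:,2])[:,None]
def save(n,p): cv2.imwrite("pics/"+n,p[:,:,::-1])
E
python3 - <<'E'
from h import *
for n in("top","scene"):
    p,d,K,R,c=grab(n); save(n+"1.png",p); np.savez(n+"1",p=p,d=d,K=K,R=R,c=c); print(n,c,R[:,2],K[0,0])
s=r.read_state(); print(s["time_s"],s["eef_rot"],optics.camera_model("wrist"))
E
```

```text
top [ 0.48807724 -0.01368288  1.41814727] [ 6.88449175e-02 -5.89926070e-04 -9.97627200e-01] 471.71009856992737
scene [1.24527944 0.48658911 0.85787352] [-0.58033458 -0.43824428 -0.68640638] 480.81080972485717
0.1 [ 1.33990828e-01  9.90982315e-01 -6.79812974e-04 -2.17259023e-04] {'K': array([[304.12652846,   0.        , 279.40727042],
       [  0.        , 304.12652846, 206.96786147],
       [  0.        ,   0.        ,   1.        ]]), 'tool_from_camera': array([[ 2.10840164e-04, -9.61680432e-01, -2.74172761e-01,
         6.86799386e-02],
       [ 9.99999951e-01,  1.39575754e-04,  2.79432873e-04,
        -2.10578415e-04],
       [-2.30457256e-04, -2.74172807e-01,  9.61680414e-01,
        -1.18236992e-01],
       [ 0.00000000e+00,  0.00000000e+00,  0.00000000e+00,
         1.00000000e+00]])}
```

View pics/top1.png

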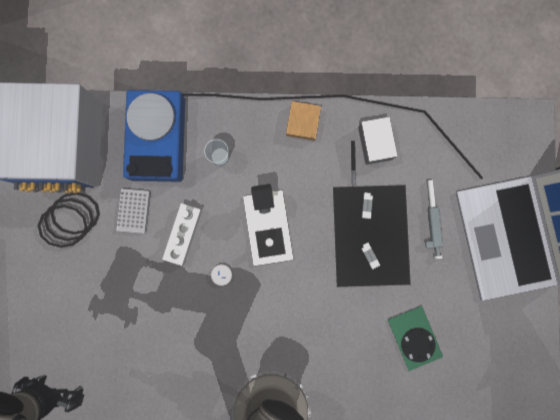

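View pics/scene1.png

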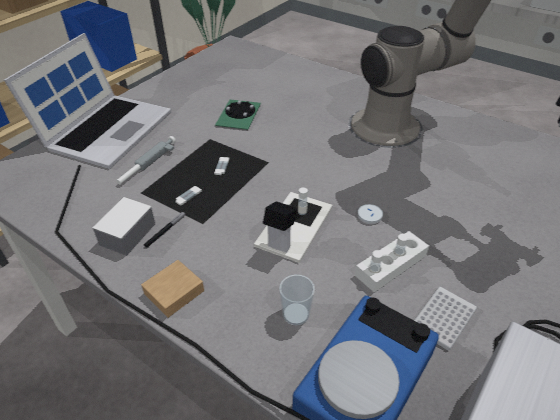

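Top view: the vial on the pad is at about (269,242), the reader camera at (263,197), the rack at (181,233), and the slides at (367,206) and (371,256). The notches are too small to see here, so I'll take wrist views of each area.

Run:
```python
from h import *
f=np.load("top1.npz"); K,R,c=f["K"],f["R"],f["c"]
P=onplane([(270,242),(181,233),(367,206),(371,256),(263,197),(273,410),(217,152),(221,275)],0.012,K,R,c).round(3)
print(P)
m=optics.camera_model("wrist")["tool_from_camera"]
# view poses: tool down, camera looking at target; choose tool x along direction 'a'
def view(n,tgt,h,yaw):
    # camera axis in tool: m[:3,2]; put axis hit at tgt
    Rt=Rn.from_euler("z",yaw)*Rn.from_quat([0,1,0,0]); 
    Rm=Rt.as_matrix(); z=Rm@m[:3,2]; o=Rm@m[:3,3]
    pos=np.array([tgt[0],tgt[1],0.01])-z*((0.01-(h+o[2]))/z[2])-o; pos[2]=h
    r.reach(pos,Rt.as_quat()); p,d,K,R,c=grab(n0:="wrist"); save(n+".png",p); np.savez(n,p=p,d=d,K=K,R=R,c=c)
    s=r.read_state();print(n,pos,c,s["time_s"],s["joint_positions"])
view("w_rack",P[1],0.21,0)
view("w_pad",P[0],0.24,0)
view("w_slides",(P[2]+P[3])/2,0.19,0)
a=np.load("w_rack.npz")["p"];b=np.load("w_pad.npz")["p"]
```

```text
[[ 0.492  0.012  0.012]
 [ 0.514  0.277  0.012]
 [ 0.605 -0.276  0.012]
 [ 0.456 -0.289  0.012]
 [ 0.626  0.036  0.012]
 [ 0.006 -0.006  0.012]
 [ 0.76   0.177  0.012]
 [ 0.392  0.155  0.012]]
w_rack [0.49195134 0.27711811 0.21      ] [0.42267621 0.2773955  0.32837388] 1.7083 [ 3.79102383e-01  4.52965200e-01  1.48407853e+00  3.12253513e-04
  1.20433181e+00 -1.19311068e+00]
w_pad [0.46139841 0.01210939 0.24      ] [0.39286218 0.01247773 0.35827213] 2.8 [-1.37835871e-01  2.41982139e-01  1.71464798e+00  3.85039794e-04
  1.18491831e+00 -1.71018090e+00]
w_slides [ 0.51415329 -0.28237608  0.19      ] [ 0.44574214 -0.28153691  0.30843903] 4.0083 [-6.30320772e-01  5.09551312e-01  1.44679095e+00  4.09969938e-04
  1.18501323e+00 -2.20311786e+00]
```

View pics/w_rack.png

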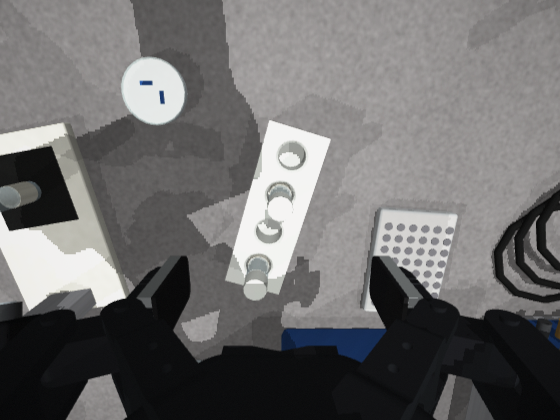

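View pics/w_pad.png

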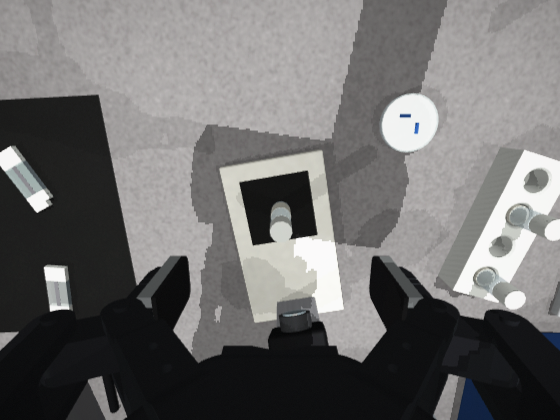

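View pics/w_slides.png

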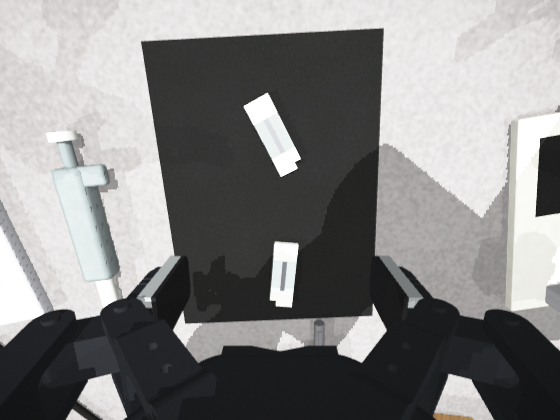

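Wrist views: hole0 is the empty end hole at (290,155) and the vial in its neighbour hole is at (280,200). The pad's black square is around (280,207). The slides are at (272,135), with the notch seemingly at its lower right, and (284,273), with the notch at its lower left. Next I'll measure these in metric coordinates and enlarge both slides to check the notches.

```bash
cat > meas.py <<'E'
from h import *
def L(n): f=np.load(n+".npz"); return [f[k] for k in("p","d","K","R","c")]
def pts(d,K,R,c):
    v,u=np.indices(d.shape); X=np.stack([u,v,np.ones_like(u)],-1)@np.linalg.inv(K).T*d[...,None]
    return X@R.T+c
def rect(mask,z,K,R,c,all=False):
    v,u=np.nonzero(mask); P=onplane(np.c_[u,v],z,K,R,c)[:,:2]
    rc=cv2.minAreaRect((P*1000).astype(np.float32)); b=cv2.boxPoints(rc)
    e0,e1=b[1]-b[0],b[2]-b[1]; e=e0 if np.hypot(*e0)>np.hypot(*e1) else e1
    return np.array(rc[0])/1000,sorted(rc[1]),e/np.hypot(*e),P
def rectify(p,cen,half,z,K,R,c,px=0.0005):
    n=int(2*half/px); j,i=np.meshgrid(np.arange(n),np.arange(n))   # up = +x, left = +y
    X=np.stack([cen[0]+half-i*px,cen[1]+half-j*px,np.full(i.shape,z)],-1)
    q=((X-c)@R)@K.T; q=(q[...,:2]/q[...,2:]).astype(np.float32)
    return cv2.remap(p,q[...,0],q[...,1],cv2.INTER_CUBIC)
E
python3 - <<'E'
from meas import *
# slides
p,d,K,R,c=L("w_slides"); hsv=cv2.cvtColor(p,cv2.COLOR_RGB2GRAY)
out=[]
n,lab,st,ce=cv2.connectedComponentsWithStats((hsv>95).astype(np.uint8))
for k in range(1,n):
    x,y,w,h,a=st[k]
    if 300<a<4000 and 185<x<370 and y>60 and y+h<315:
        cen,sz,ax,P=rect(lab==k,0.007,K,R,c)
        print("slide",x,y,w,h,a,cen.round(4),np.round(sz,1),ax.round(3)); out.append(rectify(p,cen,.05,.007,K,R,c,.00025))
if out: save("slides_big.png",np.hstack(out[:2]))
# pad
p,d,K,R,c=L("w_pad"); X=pts(d,K,R,c); g=p.max(2)
m=np.zeros(g.shape,np.uint8); m[165:250,232:322]=(g<45)[165:250,232:322]
cen,sz,ax,P=rect(m,0.012,K,R,c); print("pad",cen,sz,ax)
near=np.hypot(X[...,0]-cen[0],X[...,1]-cen[1])<.04
padz=X[(m>0)&near][:,2]; print("padz",np.median(padz))
cap=near&(X[...,2]>.08)&(X[...,2]<.1); Q=X[cap]; print("cap n",len(Q),np.median(Q[:,2]),Q.min(0),Q.max(0),cv2.minEnclosingCircle((Q[Q[:,2]>np.median(Q[:,2])-.002,:2]*1000).astype(np.float32)))
b=(X[...,2]>.09)&(X[...,2]<.2)&(X[...,0]>.55)&(abs(X[...,1]-.03)<.05);
if b.sum(): print("camera",X[b].mean(0))
# base plate
m=((p.min(2)>110)&(abs(X[...,2]-.010)<.008)&(abs(X[...,1]-.02)<.12)).astype(np.uint8); n,lab,st,ce=cv2.connectedComponentsWithStats(m); k=1+st[1:,4].argmax()
print("base",rect(lab==k,.010,K,R,c)[:3],st[k])
# rack
p,d,K,R,c=L("w_rack"); X=pts(d,K,R,c)
m=((abs(X[...,2]-.036)<.005)&(np.hypot(X[...,0]-.514,X[...,1]-.277)<.12)&(p.min(2)>150)).astype(np.uint8); n,lab,st,ce=cv2.connectedComponentsWithStats(m);k=1+st[1:,4].argmax()
cen,sz,ax,P=rect(lab==k,.036,K,R,c); ax=ax*np.sign(ax[0]); print("rack",cen,sz,ax,np.median(X[lab==k][:,2]),"holes",[(cen+ax*t).round(4) for t in(-.06,-.02,.02,.06)])
Q=X[(X[...,2]>.075)&(X[...,2]<.1)&(np.hypot(X[...,0]-.514,X[...,1]-.277)<.1)]
for t in(-.02,.06):
    q=Q[np.hypot(*(Q[:,:2]-cen-ax*t).T)<.02]; print("cap",t,len(q),q.mean(0) if len(q) else 0)
print(r.tip_extent)
E
```

```text
slide 243 92 58 85 2216 [ 0.4605 -0.2866] [26.8 76.9] [0.886 0.464]
slide 269 241 30 67 1534 [ 0.6096 -0.2773] [26.9 79.7] [ 0.996 -0.084]
pad [0.49401678 0.01190103] [78.53255462646484, 79.04265594482422] [ 0.17225096 -0.9850531 ]
padz 0.01312432373200223
cap n 425 0.08744557170098705 [0.48308102 0.003604   0.08001219] [0.50433953 0.02464969 0.0890879 ] ((493.9672546386719, 13.889025688171387), 10.890520095825195)
camera [0.58618824 0.02936816 0.11227496]
base (array([0.53819849, 0.02024776]), [121.5384292602539, 211.27516174316406], array([0.9839439 , 0.17847817], dtype=float32)) [  219   150   125   173 10558]
rack [0.51292395 0.27222516] [60.10197830200195, 172.3028106689453] [ 0.9586812  -0.28448236] 0.03649620672081211 holes [array([0.4554, 0.2893]), array([0.4938, 0.2779]), array([0.5321, 0.2665]), array([0.5704, 0.2552])]
cap -0.02 541 [0.49249841 0.27787804 0.0831718 ]
cap 0.06 485 [0.56822247 0.25538463 0.08267662]
0.025
```

View pics/slides_big.png

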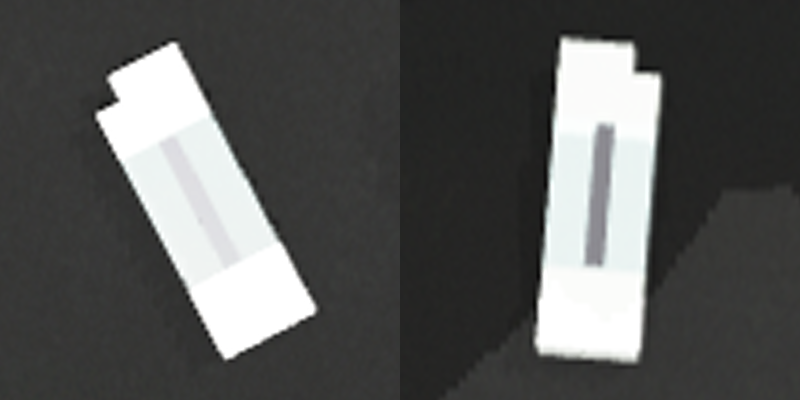

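The right-hand slide, centred near (0.61, -0.277), has its notch at the right of its far end. That makes it the label-up one, with its label end towards +x; the left slide is the spent one. The pad, base, rack and cap measurements match the given sizes and heights, so I'll move the vial.

```bash
cat >> h.py <<'E'
def q(yaw): return (Rn.from_euler("z",yaw)*Rn.from_quat([0,1,0,0])).as_quat()
def st(t):
    s=r.read_state(); print(t,round(s["time_s"],2),s["eef_pos"].round(4) if hasattr(s["eef_pos"],"round") else s["eef_pos"],"w",round(float(s["grip_width"]),4),"gf",np.round(s["grip_force"],1),"F",np.round(s["contact_force"],1))
E
python3 - <<'E'
from h import *
v=[.4939,.0139]; a=q(.176); hq=q(-.288); h=[.4550,.2893]
command_gripper(.06)
r.reach(v+[.20],a); r.move_straight(v+[.072],speed=.12); st("at")
command_gripper(.0,30); st("grip")
r.move_straight(v+[.20],speed=.15); st("lift")
r.reach(h+[.16],hq); r.hold(.2); st("above")
p,d,K,R,c=grab("wrist"); save("ins.png",p); np.savez("ins",p=p,d=d,K=K,R=R,c=c)
hit=r.move_straight(h+[.095],speed=.08,max_force=8); st(hit)
E
```

```text
at 6.74 [0.4944 0.0138 0.0726] w 0.06 gf 0.0 F [-0.2  0.1  0.4]
grip 7.17 [0.4942 0.0139 0.0724] w 0.0209 gf 29.3 F [-0.5  0.5  5.2]
lift 8.17 [0.4933 0.014  0.1991] w 0.0212 gf 29.3 F [-0.1 -0.5 -0.2]
above 9.45 [0.4556 0.2883 0.1601] w 0.0214 gf 29.3 F [-0.6  0.6 -0.3]
False 10.47 [0.4553 0.2895 0.0954] w 0.0214 gf 29.3 F [ 0.3  0.6 -0.6]
```

Run:
```python
from h import *
h=[.4550,.2893]
hit=r.move_straight(h+[.064],speed=.04,max_force=8); st(hit)
p,d,K,R,c=grab("wrist"); save("ins2.png",p)
```

```text
True 11.12 [0.4549 0.2893 0.068 ] w 0.0213 gf 29.7 F [-0.5 -0.1  5. ]
```

View pics/ins2.png

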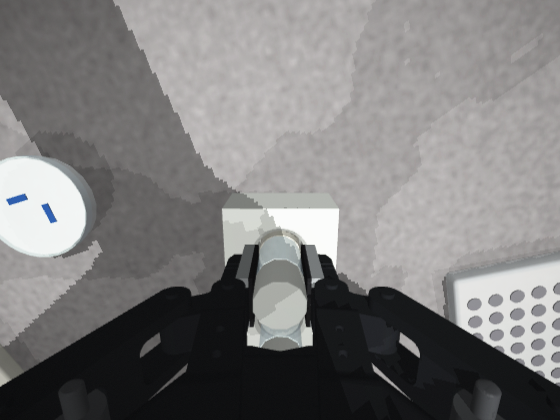

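The descent stopped at TCP z = 0.068, exactly where the hole floor should stop the vial. The picture shows it in the end hole at about (280,290). I'll release it, check the cap height, and take a close view of the slide.

Run:
```python
from meas import *
h=[.4550,.2893]
command_gripper(.05); r.move_straight(h+[.20],speed=.2); st("up")
p,d,K,R,c=grab("wrist"); X=pts(d,K,R,c)
Q=X[(X[...,2]>.06)&(X[...,2]<.11)&(np.hypot(X[...,0]-h[0],X[...,1]-h[1])<.018)]
print("cap",len(Q),Q.mean(0),np.percentile(Q[:,2],[10,50,90]) if len(Q) else 0)
sl=np.array([.6110,-.2773]); yaw=-.084
t=sl+.069*np.array([np.cos(yaw),np.sin(yaw)])
r.reach([*t,.14],q(yaw)); r.hold(.2); p,d,K,R,c=grab("wrist"); save("sl2.png",p); np.savez("sl2",p=p,d=d,K=K,R=R,c=c); st("view"); print(c)
g=cv2.cvtColor(p,cv2.COLOR_RGB2GRAY); n,lab,s_,ce=cv2.connectedComponentsWithStats((g>95).astype(np.uint8))
for k in range(1,n):
    if 1000<s_[k][4]<15000:
        cen,sz,ax,P=rect(lab==k,.007,K,R,c)
        if 70<sz[1]<85: print(s_[k],cen,sz,ax,"yaw",np.arctan2(ax[1],ax[0]))
P=X=pts(d,K,R,c); k=(np.hypot(X[...,0]-sl[0],X[...,1]-sl[1])<.01); print("slide z",np.median(X[k][:,2]))
```

```text
up 12.37 [0.4544 0.289  0.1989] w 0.0501 gf 0.0 F [-0.6  1.  -0.5]
cap 694 [0.45275995 0.28974808 0.08087016] [0.07135746 0.08327978 0.08420665]
view 14.88 [ 0.68   -0.2824  0.1403] w 0.0502 gf 0.0 F [-0.2  0.1 -0.2]
[ 0.61153256 -0.27682401  0.25849761]
[ 262   67   34  101 3273] [ 0.61073297 -0.27727258] [26.24580955505371, 76.3236312866211] [ 0.997014   -0.07722118] yaw -0.07729813
[ 125  352   43   54 1240] [ 0.85611823 -0.42695853] [29.634721755981445, 75.90069580078125] [ 0.75211304 -0.65903413] yaw -0.71953386
slide z 0.258497609556031
```

View pics/sl2.png

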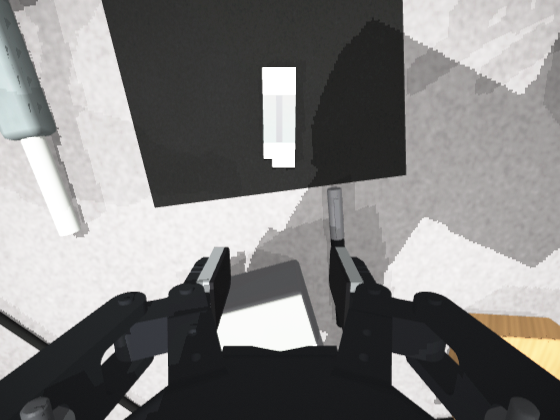

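The slide is at (0.6107, -0.2773), yaw -0.08, measuring 76.3 x 26.2 mm, with its notch at the lower left (268,163). Label up is confirmed, and the vial cap reads 83 mm as it should. Grasping it now.

Run:
```python
from h import *
s=[.6107,-.2773]; a=q(-.08)
command_gripper(.042)
r.reach(s+[.10],a); r.move_straight(s+[.045],speed=.1); r.hold(.1)
hit=r.move_straight(s+[.0235],speed=.03,max_force=5); st(hit)
z=r.read_state()["eef_pos"][2]
r.move_straight(s+[max(z,.0245)+.002],speed=.03); st("pre")
command_gripper(0,30); st("grip")
r.move_straight(s+[.08],speed=.08); r.hold(.2); st("lift")
p,d,K,R,c=grab("scene"); save("lift.png",cv2.resize(p[120:260,80:360],(800,400),interpolation=cv2.INTER_CUBIC))
```

```text
True 17.04 [ 0.6103 -0.2771  0.0233] w 0.0421 gf 2.3 F [-0.7  0.2  4.1]
pre 17.32 [ 0.6107 -0.2773  0.0264] w 0.0421 gf 0.0 F [ 0.1 -0.7 -0.3]
grip 17.61 [ 0.6106 -0.2773  0.0263] w 0.0241 gf 29.5 F [ 0.  -0.6  0.8]
lift 18.62 [ 0.6104 -0.2771  0.0793] w 0.0244 gf 29.4 F [ 0.2 -0.1 -0.4]
```

View pics/lift.png

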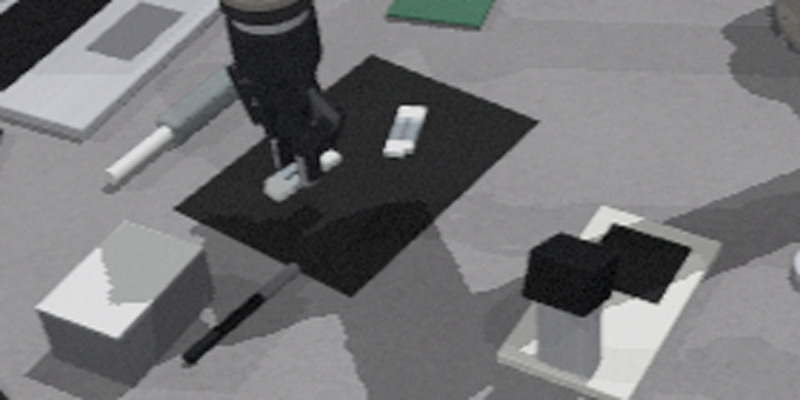

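The picture shows the slide held at about (300,175), with the other slide untouched at (405,130). Next I'll carry it to the reader.

Run:
```python
from meas import *
s=[.6107,-.2773]; y=.176
pad=np.array([.4940,.0119]); t=list(pad-.028*np.array([np.cos(y),np.sin(y)]))
r.move_straight(s+[.23],speed=.15)
r.reach(t+[.23],q(y)); r.move_straight(t+[.1348],speed=.08); r.hold(.5); st("end")
e=Rn.from_quat(r.read_state()["eef_rot"]).as_matrix(); print(e.round(4))
p,d,K,R,c=grab("wrist"); X=pts(d,K,R,c)
a=np.array([np.cos(y),np.sin(y)]); b=np.array([-a[1],a[0]]); D=X[...,:2]-pad
u,w=D@a,D@b; m=(X[...,2]>.09)&(X[...,2]<.135)&(abs(w)<.02)&(u>-.08)&(u<.03)
for lo in np.arange(-.07,.02,.01):
    k=m&(u>=lo)&(u<lo+.01)&(p.min(2)>120)
    if k.sum()>10: print(lo.round(3),k.sum(),np.median(X[k][:,2]).round(4),w[k].min().round(4),w[k].max().round(4),u[k].min().round(4),u[k].max().round(4))
sp=grab("scene"); im=np.vstack([cv2.resize(p[130:330,180:380],(600,600))[:, :]]); 
o=np.hstack([cv2.resize(p[100:380,180:380],(400,560),interpolation=cv2.INTER_CUBIC),cv2.resize(sp[0][120:260,240:340],(400,560),interpolation=cv2.INTER_CUBIC)]); save("end.png",o)
```

```text
end 22.88 [0.4664 0.007  0.1349] w 0.0245 gf 29.4 F [-0.9 -0.7 -0.9]
[[-9.845e-01 -1.751e-01  1.000e-04]
 [-1.751e-01  9.845e-01 -0.000e+00]
 [-1.000e-04 -0.000e+00 -1.000e+00]]
-0.07 863 0.1159 -0.0133 0.0123 -0.0664 -0.06
-0.06 1089 0.1161 -0.0131 0.0122 -0.06 -0.05
-0.05 917 0.1161 -0.0131 0.0123 -0.05 -0.04
-0.04 753 0.1162 -0.0129 0.012 -0.04 -0.03
-0.03 696 0.1161 -0.0126 0.0117 -0.03 -0.02
-0.02 693 0.1163 -0.013 0.0122 -0.02 -0.01
-0.01 850 0.1162 -0.0132 0.0123 -0.01 -0.0
0.0 592 0.1163 -0.0132 0.0124 0.0 0.01
```

View pics/end.png

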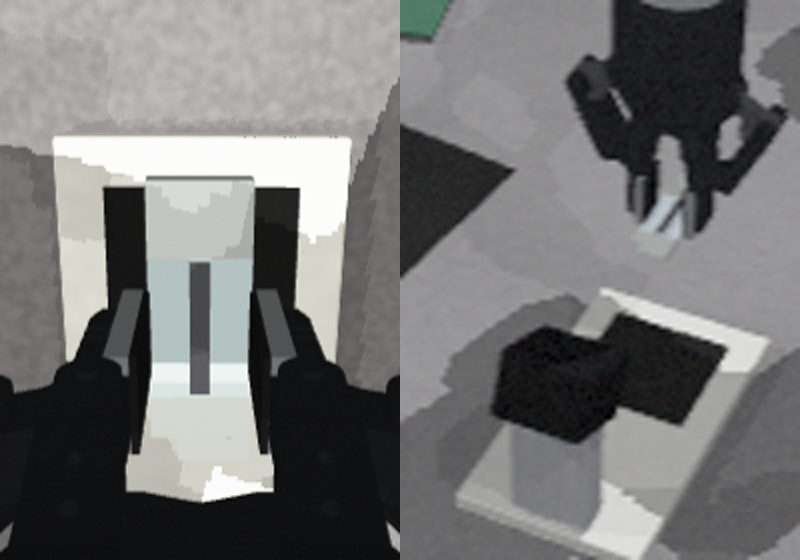

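The slide is level: its top is 0.116 m high along the whole length, it runs from -66 to +10 mm about the pad, and it is centred within 1 mm. The wrist view shows it parallel to the base plate, with the label end pointing at the camera.

```bash
python3 -c "
from h import *
st('fin'); print(r.finish_job())"
```

```text
fin 22.98 [0.4664 0.007  0.1348] w 0.0247 gf 29.4 F [ 0.1 -0.2  0.2]
the job is handed in; nothing more can be done
None
```

The job is handed in at about 23 s: the vial stands fully down in rack hole0, and the gripper holds the label-up slide level, its notched end about 10 cm above the pad's middle and pointing at the reader's camera.

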